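Switch on the work light under its lip

ROBOT

A 7-joint arm with a two-finger parallel gripper is mounted at the origin on a cart in front of the work surface, level with it; the furniture and walls round the work are solid. World frame = base frame: x ahead of the robot, y to its left, z up, the work surface at z = 0. Lengths are in m, angles in rad, forces in N, time in s.
With the tool pointing down it reaches from about 0.425 to 1.025 m from the base axis. Payload 9.4 kg.
Tool frame: the origin (TCP) lies at the very end of the fingers, on their centre line; the grasp point (between the pads) lies 19 mm behind it; z points along the fingers, y is the line along which they close (so a half turn about z gives the same grasp; the last joint's range is limited). The gripper opens to 93 mm and grips with 3 to 60 N. Pads are 15 mm wide; open, the fingers measure 128 mm over their backs; the gripper's body (75 mm by 188 mm) begins 65 mm behind the grasp point.
Start: joints at [-0.077, 0.599, -0.003, 1.599, 0.002, 0.943, -0.08], TCP at [0.725, -0, 0.219] pointing down, gripper open.
Joint ranges: [-2.57, 2.57], [-0.35, 1.97], [-1.29, 1.29], [0.11, 2.56], [-1.05, 4.19], [0.11, 1.86], [-2.63, 2.63]. Speed limits (rad/s): [2.22, 2.22, 3.01, 3.01, 3.14, 3.14, 3.14].

INTERFACE

Orientations are given as a rotation vector (axis times angle).
In Python, from station import sensors, eyes, order, finder gives the robot as it stands.
- The arm moves only by the shell command python3 -m crank 'ROWS'. ROWS is JSON, a list that holds one entry, the list of rows, each a list of 7 numbers: the opening, from 0 (shut) to 1 (fully open), then the shift along the tool's x, y, z scaled (see below), then the turn, a rotation vector about the tool's x, y, z scaled (see below). A call has 1 to 20 rows; each row shifts and turns the commanded pose from where the row before left it, along the tool's axes as they then stand; what a row does not reach is not made up. The controller multiplies each number of a shift by 30 mm and each number of a turn by 8 degrees. A row lasts 1/10 s, in which the tool goes at most 50 mm and 8.59 degrees, less where a joint would pass 70% of its speed; a pose out of reach is approached as far as the arm can. A call with a number of a shift or a turn outside -1 to 1 is refused whole. A call with a gripper value outside its range is refused whole. The fingers move at their own pace and stop on an object; the grip force is fixed at half the most. Time passes only in rows, so rows that do not move let the fingers close. It gives the time, the measured TCP pose, the force, the opening and the grip force at its end, in the units of the state.
- sensors.observe(): the state, without advancing time (a new reading comes with each control period).
- eyes.get_image(name): name is "scene" or "side" or "wrist"; returns (picture, depth): 400x640x3 uint8, red, green, blue; 400x640 float32, m along the optical axis (not along the pixel's ray), 0 where there is no reading.
- eyes.camera_model(name): a dict with "camera_matrix" (3x3 intrinsics, pixels), "view" (4x4, takes a point from world to camera coordinates). Camera axes: x right, y down, z forward; pixel columns grow to the right and rows downward; lengths in m; the calibration is good to about 2 mm. A picture is of the moment at which its call begins: read the wrist's pose just before it. camera_model takes no time and is no camera call; for the wrist camera it gives the pose at the moment of the call.
- order.job_done(): hands the job in; it is judged then, once.
Trained networks look in the newest picture that a camera, given by its name, has taken for a name from the list of things; names that differ only in an ending like _2 or _b are one class to them, and where a whole thing is asked for, a point or a joint stands for the part that bears it (a point fixed in the world has none). Each returns a list of dicts, best first, with "confidence" (0 to 1); they miss things now and then, are a little off and sometimes report something else, mostly with a low value. They report only what shows in the picture. A call takes as long as a camera call.
- finder.spot_in(label, camera): "rect" ([left, top, width, height] in pixels, round what is visible of it).
The state is a dict: "t": time; "joints": joint angles; "qvel": joint speeds; "effort": joint torques, N m; "tcp_pos": TCP position; "tool_rot": TCP orientation; "contact_force": force on the tool from outside, world axes, zero at the start; "moment": the same for the moment, N m; "grip_width": opening from 0.0 (shut) to 1.0 (fully open); "grasp_force": force on a finger pad.
Only numpy, scipy, OpenCV 4.12 (cv2) and the standard library are available. Lean on these libraries where they do the work, as an engineer would, in place of code of your own. Each camera call takes 0.05 s, during which the arm holds its last target. There are 200 camera calls.

TASK

Switch on the bench work light: its push bar is tucked away under the overhanging front lip of the grey box that carries the lamp head. Reach in under the lip with the shut fingertips, press the bar up from below until it is fully home, then take the hand away. The box with the two sockets on top has the same kind of bar; leave that one alone.

Things in the scene. Friction and masses are not known exactly. Their poses are not given: they have to be found in the camera images.
- work_light: Fixed grey box, 90 mm deep (x), 120 wide (y), square 100 mm lamp head on top at the rear (to z = 280 mm). Origin: under the foot; z up; front faces its -x, turned up to 15 degrees from the robot's -x. Front face at x = -30 mm. Its dark top sheet (underside z = 150 mm, 6 thick, 124 wide) juts out as a lip to x = -78 mm; the push bar hangs under it at x = -62, y = 0.
- light_bar_under (a point): Lowest point of the middle of the light's black push bar (moves with it; axes as the box): round, 16 mm thick, 48 long along y, hung on stems, 16 mm behind the lip's edge. Point at z = 106 mm off, 120 on, 30 mm below the lip's underside: fingers pointing down and forward, 35 to 45 degrees off vertical, tips just under the bar, clear the lip and lift the bar with their upper side by rising.
- light_bar (a joint): Height of the work light's push bar above its off position, in m: 0 to 0.002 at the start (off), 0.014 when fully home (on), a hard stop. It moves straight up only, takes about 3 N, has no spring and stays where it is left.
- socket_bar (a joint): The same for the push bar of the socket box, a fixed grey box of the same size and shape with two round black sockets flat on its top and no lamp head; it stands about 20 to 43 cm to the left or right of the work light. It must stay off (below 0.006).

How it is judged:
By the outcome, as a careful person would: the job done as asked, in the order asked, and still so for the second after the job is handed in, with the robot touching nothing.
It also fails if it takes over 32 s, if anything falls off the work surface, if the arm or the gripper's body presses on something with over 40 N, if the wrist force passes 120 N, or if a joint passes its speed limit or range.

## Working session

There is one attempt and no reset: what is moved stays moved. The work goes in short steps, Python scripts to look and compute and a shell command to move; the robot and the scene stay as the last step left them, time stands still between calls to the robot, and variables do not carry over. Pictures are saved under pics/ and viewed, at most 10 in all, crops included, and the job is handed in when it is done.

```bash
ls; mkdir -p pics; cat > h.py <<'E'
import numpy as np, cv2
from station import sensors, eyes, order, finder
def grab(n):
    m=eyes.camera_model(n); im,d=eyes.get_image(n); return im,d,np.array(m["camera_matrix"]),np.array(m["view"])
def cloud(d,K,V):
    v,u=np.mgrid[:d.shape[0],:d.shape[1]]
    P=np.stack([(u-K[0,2])*d/K[0,0],(v-K[1,2])*d/K[1,1],d],-1)
    return (P-V[:3,3])@V[:3,:3]
E
python3 - <<'E'
from h import *
ims=[]
for n in("scene","side"):
    im,d,K,V=grab(n); W=cloud(d,K,V); np.savez(n+".npz",im=im,d=d,W=W,K=K,V=V)
    ims.append(cv2.cvtColor(im,cv2.COLOR_RGB2BGR))
    print(n,"cam",-V[:3,:3].T@V[:3,3])
    for l in("work_light","light_bar","socket_bar","light_bar_under"):
        print(l,[(np.round(r["rect"]),round(r["confidence"],2)) for r in finder.spot_in(l,n)])
cv2.imwrite("pics/a.png",cv2.resize(np.vstack(ims),(480,600)))
print(sensors.observe())
E
```

```text
pics
scene cam [0.11120853 0.40571243 0.67211568]
work_light [(array([208., 138.,  85., 132.]), 0.61)]
light_bar [(array([250., 236.,  21.,  10.]), 0.47)]
socket_bar [(array([360., 165.,  18.,  12.]), 0.43)]
light_bar_under [(array([252., 235.,  19.,  10.]), 0.66)]
side cam [0.25312566 0.83884085 0.60800923]
work_light [(array([237., 115., 110., 181.]), 0.66)]
light_bar [(array([309., 219.,  23.,  24.]), 0.66)]
socket_bar [(array([349., 137.,  16.,  10.]), 0.7)]
light_bar_under []
{'t': 0.5, 'joints': array([-0.07667003,  0.59934662, -0.00249587,  1.59942919,  0.00178041,
        0.94293244, -0.07981316]), 'qvel': array([ 1.71592002e-03, -5.73335876e-04, -1.44861053e-03, -2.38612715e-04,
        1.83635045e-03, -5.21963245e-04, -7.32626864e-05]), 'effort': array([-2.30421225e-03, -7.64191747e+01,  1.49508912e+00, -2.52502978e+01,
       -5.22892002e-02,  1.11293409e-02,  9.92123068e-05]), 'tcp_pos': array([ 7.24967648e-01, -2.91588288e-05,  2.18573641e-01]), 'tool_rot': array([-2.22144740e+00, -2.22136684e+00,  1.69045164e-04]), 'contact_force': array([-0.61669154, -0.62940679, -0.08019409]), 'moment': array([ 0.02693802, -0.04912725, -0.04164067]), 'grasp_force': 0.0, 'grip_width': 0.9951237760333842}
```

View pics/a.png

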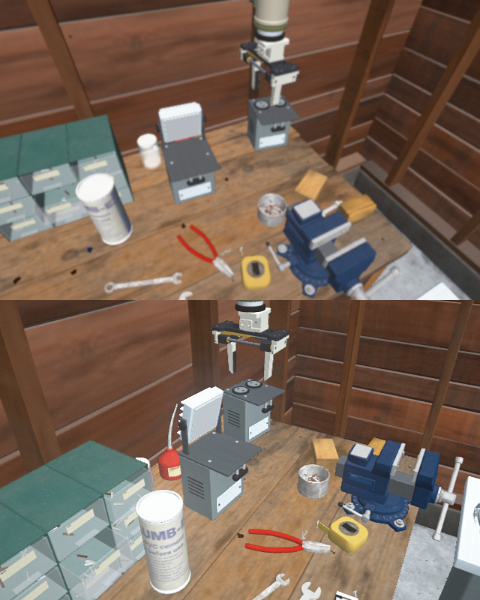

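The lamp-head box sits around (253,230) in the scene image, where the spotted bar is at (260,241). The socket box is behind and to the right at about (360,165), with the gripper near it. Next I'll fit the dark top sheet from depth.

```bash
python3 - <<'E'
from h import *
for n in("scene","side"):
    f=np.load(n+".npz"); W=f["W"]; d=f["d"]
    m=((abs(W[...,2]-.156)<.007)&(d>0)).astype(np.uint8)
    k,l,s,c=cv2.connectedComponentsWithStats(m)
    for i in range(1,k):
        if s[i,4]>250:
            p=W[l==i]; r=cv2.minAreaRect(p[:,:2].astype(np.float32))
            print(n,s[i],np.round(p.mean(0),3),"z",np.round(np.median(p[:,2]),4),[np.round(x,4) for x in r]); print(np.round(cv2.boxPoints(r),3).tolist())
    for (u,v) in ([(260,241),(369,171)] if n=="scene" else [(320,231),(357,142)]): print("bar",np.round(W[v-1:v+2,u].tolist(),3).tolist())
    K,V=f["K"],f["V"]
    # lamp head region: z .18-.28 near rear
    im=f["im"]
    cv2.imwrite(f"pics/b_{n}.png",cv2.cvtColor(cv2.resize(im[100:300,180:420],None,fx=3,fy=3)if 1 else im,cv2.COLOR_RGB2BGR)[:600,:720])
E
```

```text
scene [509  39  99  31 488] [ 0.923 -0.947  0.156] z 0.1566 [array([ 0.9272, -0.956 ]), array([0.2974, 0.1709]), np.float64(36.0947)]
[[0.7570000290870667, -0.9750000238418579], [0.8569999933242798, -1.1130000352859497], [1.0980000495910645, -0.9369999766349792], [0.996999979019165, -0.7990000247955322]]
scene [378  54 127  28 735] [ 0.993 -0.481  0.157] z 0.1585 [array([ 0.9712, -0.4744]), array([0.4349, 0.1044]), np.float64(87.0025)]
[[0.9079999923706055, -0.6890000104904175], [1.0119999647140503, -0.6940000057220459], [1.034999966621399, -0.25999999046325684], [0.9300000071525574, -0.2549999952316284]]
scene [ 119   87  217   56 1652] [1.002 0.203 0.158] z 0.1588 [array([1.0044, 0.177 ]), array([0.571 , 0.0431]), np.float64(89.2584)]
[[0.9789999723434448, -0.1080000028014183], [1.0219999551773071, -0.10899999737739563], [1.0299999713897705, 0.4620000123977661], [0.9869999885559082, 0.46299999952316284]]
scene [ 330  126   70   42 1689] [ 0.725 -0.037  0.154] z 0.154 [array([ 0.7347, -0.0435]), array([0.1246, 0.1396]), np.float64(79.2234)]
[[0.6539999842643738, -0.09200000017881393
[... 5152 characters left out ...]
 0.155] z 0.1544 [array([0.6974, 0.5755]), array([0.2898, 0.0277]), np.float64(84.6708)]
[[0.6700000166893005, 0.4320000112056732], [0.6980000138282776, 0.4300000071525574], [0.7250000238418579, 0.7179999947547913], [0.6970000267028809, 0.7210000157356262]]
side [185 285  60  29 503] [0.599 0.511 0.156] z 0.156 [array([0.6039, 0.5042]), array([0.074 , 0.0337]), np.float64(49.107)]
[[0.5669999718666077, 0.4869999885559082], [0.5920000076293945, 0.4650000035762787], [0.640999972820282, 0.5210000276565552], [0.6150000095367432, 0.5429999828338623]]
bar [[0.591, 0.277, 0.123], [0.591, 0.276, 0.12], [0.589, 0.279, 0.121]]
bar [[0.684, -0.034, 0.123], [0.682, -0.031, 0.123], [0.682, -0.03, 0.121]]
```

View pics/b_side.png

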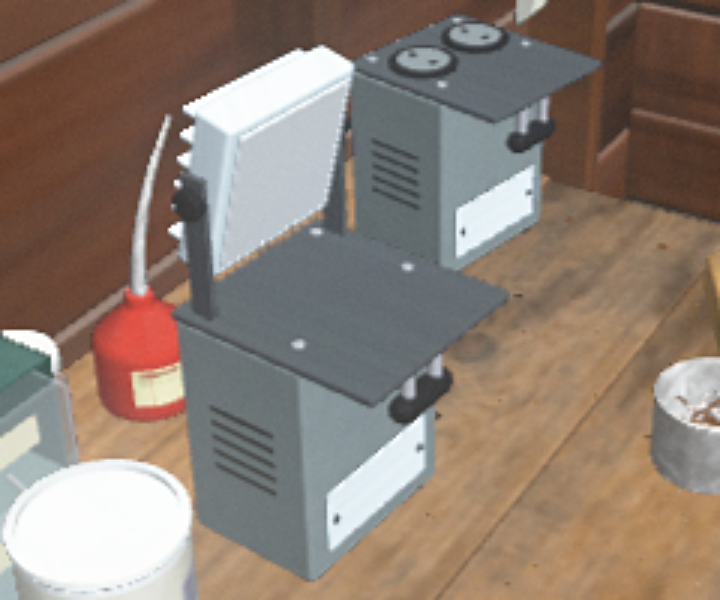

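The side view shows the dark sheet of the lamp box, with its bar at about crop (420,395). The socket box is behind it. Both cameras agree on the lip's front corners, about (0.5705,0.2115) and (0.583,0.336). That gives a box yaw of about -5.8° and a bar at about (0.593,0.272). I'll lift clear, shut the fingers, and stage in front of the lip.

```bash
python3 -m crank '[[[0,0,0,-1,0,0,0],[0,0,0,-1,0,0,0],[0,1,-0.9,0,0,0,0],[0,1,-0.9,0,0,0,0],[0,1,-0.9,0,0,0,0],[0,1,-0.9,0,0,0,0],[0,1,-0.9,0,0,0,0],[0,1,-0.9,0,0,0,0],[0,1,-0.9,0,0,0,0],[0,1,-0.9,0,0,0,0],[0,1,-0.3,0,0,0,0],[0,0,0,0,0,0,0]]]'
cat >> h.py <<'E'
from scipy.spatial.transform import Rotation as Rn
xb=np.array([.995,-.1,0]); xb/=np.linalg.norm(xb); yb=np.array([-xb[1],xb[0],0]); Z=np.array([0,0,1.])
edge=np.array([.577,.2737,0])
def goal(t=40):
    s,c=np.sin(np.radians(t)),np.cos(np.radians(t)); z=s*xb-c*Z; return np.column_stack([np.cross(yb,z),yb,z])
def now():
    o=sensors.observe(); return o,np.array(o["tcp_pos"]),Rn.from_rotvec(o["tool_rot"]).as_matrix()
E
python3 - <<'E'
from h import *
o,p,R=now(); print(p,o["joints"],o["grip_width"])
G=goal()
# yaw first then tilt
Y=goal(0); print("yaw units",Rn.from_matrix(R.T@Y).as_rotvec(True)/8,"tilt",Rn.from_matrix(Y.T@G).as_rotvec(True)/8, "all",Rn.from_matrix(R.T@G).as_rotvec(True)/8)
E
```

```text
t: 1.7
tcp_pos: [0.4978, 0.2748, 0.279]
tool_rot: [-2.213, -2.228, -0.003]
contact_force: [-0.2, 0.0, -1.1]
grip_width: 0.026
grasp_force: 0.0
[0.49781364 0.27478905 0.27901198] [-0.55421618  0.34576624 -0.06575029  1.89210303  0.02586242  0.90327964
 -0.62548893] 0.02626426714882587
yaw units [  0.01196197  -0.01401131 -10.48547569] tilt [-1.95432459e-17 -5.00000000e+00 -4.15783858e-20] all [ -3.63745857  -4.07417538 -10.02942074]
```

```bash
python3 -m crank '[[[0,0,0,0,0,0,-1],[0,0,0,0,0,0,-1],[0,0,0,0,0,0,-1],[0,0,0,0,0,0,-1],[0,0,0,0,0,0,-1],[0,0,0,0,0,0,-1],[0,0,0,0,0,0,-1],[0,0,0,0,0,0,-1],[0,0,0,0,0,0,-1],[0,0,0,0,0,0,-1],[0,0,0,0,0,0,-0.5],[0,0,0,0,0,-1,0],[0,0,0,0,0,-1,0],[0,0,0,0,0,-1,0],[0,0,0,0,0,-1,0],[0,0,0,0,0,-1,0],[0,0,0,0,0,0,0]]]'
cat >> h.py <<'E'
def plan(pts):
    o,p,R=now(); print("t",o["t"],"p",p.round(4),"F",np.round(o["contact_force"],1),"rot err deg",Rn.from_matrix(R.T@goal()).as_rotvec(True).round(2),"j",np.round(o["joints"],2))
    for b,z in pts:   # b: box x of TCP
        q=edge+(b+.078)*xb+z*Z; print(b,z,q.round(4),"units",(R.T@(q-p)/.03).round(3)); p=q
    print("up 10mm units",(R.T@Z*.01/.03).round(3))
E
python3 - <<'E'
from h import *
# bar centre box x=-.062,z=.114; contact 11mm behind the tip -> TCP = centre-(4.8,18.4)mm; start 12mm lower
plan([(-.13,.13),(-.11,.086),(-.067,.082)])
im,d,K,V=grab("wrist"); cv2.imwrite("pics/w.png",cv2.cvtColor(im,cv2.COLOR_RGB2BGR))
E
```

```text
t: 3.4
tcp_pos: [0.4999, 0.2652, 0.2761]
tool_rot: [0.138, 2.561, -0.067]
contact_force: [-0.7, 0.9, 0.1]
grip_width: 0.0
grasp_force: 0.0
t 3.4 p [0.4999 0.2652 0.2761] F [-0.7  0.9  0.1] rot err deg [-1.32 -6.88  0.02] j [-0.77  0.25 -0.13  2.24  1.05  0.61 -0.31]
-0.13 0.13 [0.5253 0.2789 0.13  ] units [1.996 0.641 4.501]
-0.11 0.086 [0.5452 0.2769 0.086 ] units [0.243 0.036 1.592]
-0.067 0.082 [0.5879 0.2726 0.082 ] units [-1.128  0.022  0.894]
up 10mm units [-0.182 -0.006 -0.279]
```

View pics/w.png

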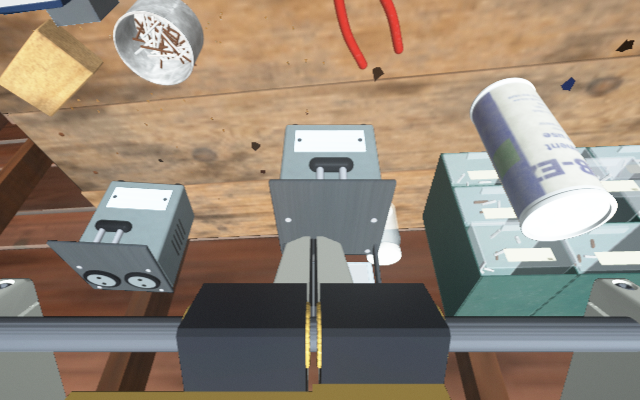

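The wrist view looks at the work light from the front: its bar is at about (331,163), centred under the lip, and the socket box is off to the left. I'll correct the remaining tilt, then replan.

```bash
python3 -m crank '[[[0,0,0,0,-0.16,-0.85,0],[0,0,0,0,0,0,0]]]'; python3 - <<'E'
from h import *
plan([(-.13,.13),(-.11,.086),(-.067,.082)])
E
```

```text
t: 3.65
tcp_pos: [0.5019, 0.2622, 0.2758]
tool_rot: [0.135, 2.481, -0.062]
contact_force: [0.1, 0.4, -0.7]
grip_width: 0.001
grasp_force: 0.0
t 3.65 p [0.5019 0.2622 0.2758] F [ 0.1  0.4 -0.7] rot err deg [-0.95 -2.29 -0.13] j [-0.83  0.25 -0.1   2.29  1.24  0.62 -0.52]
-0.13 0.13 [0.5253 0.2789 0.13  ] units [2.406 0.695 4.275]
-0.11 0.086 [0.5452 0.2769 0.086 ] units [0.37  0.025 1.568]
-0.067 0.082 [0.5879 0.2726 0.082 ] units [-1.052  0.019  0.982]
up 10mm units [-0.204 -0.004 -0.264]
```

```bash
python3 -m crank '[[[0,0.4,0.12,0.7,-0.1,-0.2,0],[0,0.4,0.12,0.7,0,0,0],[0,0.4,0.12,0.7,0,0,0],[0,0.4,0.12,0.7,0,0,0],[0,0.4,0.12,0.7,0,0,0],[0,0.4,0.1,0.7,0,0,0],[0,0.2,0.02,0.7,0,0,0],[0,0.2,0,0.8,0,0,0],[0,0,0,0,0,0,0],[0,0,0,0,0,0,0]]]'; python3 - <<'E'
from h import *
plan([(-.067,.082)])
E
```

```text
t: 4.65
tcp_pos: [0.548, 0.2782, 0.0907]
tool_rot: [0.13, 2.452, -0.05]
contact_force: [-1.0, -0.3, -0.4]
grip_width: 0.006
grasp_force: 0.0
t 4.65 p [0.548  0.2782 0.0907] F [-1.  -0.3 -0.4] rot err deg [-0.34 -0.67 -0.19] j [-0.75  0.66 -0.15  2.36  1.98  0.71 -1.33]
-0.067 0.082 [0.5879 0.2726 0.082 ] units [-0.856 -0.043  1.076]
up 10mm units [-0.211 -0.001 -0.258]
```

```bash
python3 -m crank '[[[0,-0.2,-0.02,0.4,0,0,0],[0,-0.3,-0.02,0.35,0,0,0],[0,-0.35,0,0.33,0,0,0],[0,0,0,0,0,0,0]]]'; python3 - <<'E'
from h import *
plan([(-.067,.098)])
a=grab("wrist")[0]; b=grab("side")[0]
cv2.imwrite("pics/u.png",cv2.cvtColor(np.vstack([cv2.resize(a[20:320,120:520],(600,300)),cv2.resize(b[140:290,230:430],(400,300)) if 0 else cv2.resize(b[140:290,200:500],(600,300))]),cv2.COLOR_RGB2BGR))
E
```

```text
t: 5.05
tcp_pos: [0.5896, 0.2737, 0.0828]
tool_rot: [0.13, 2.449, -0.045]
contact_force: [-0.7, 0.0, 0.5]
grip_width: 0.003
grasp_force: 0.0
t 5.05 p [0.5896 0.2737 0.0828] F [-0.7  0.   0.5] rot err deg [-0.14 -0.47 -0.31] j [-0.7   0.69 -0.13  2.3   2.04  0.68 -1.3 ]
-0.067 0.098 [0.5879 0.2726 0.098 ] units [-0.284 -0.043 -0.423]
up 10mm units [-0.212  0.001 -0.257]
```

View pics/u.png

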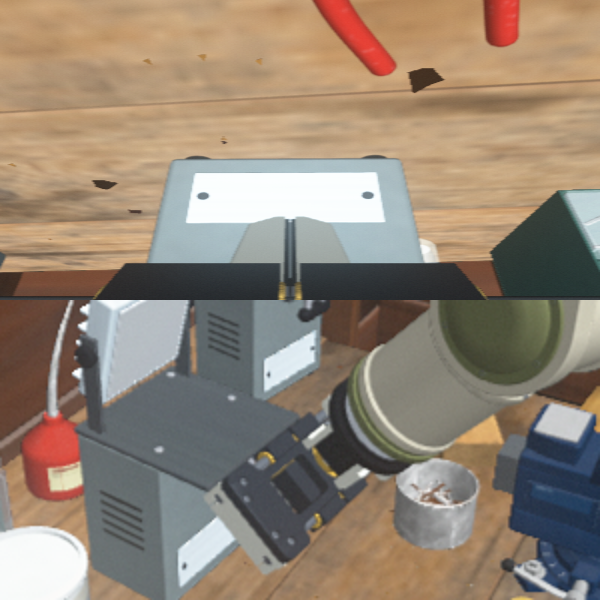

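The fingers are centred in front of the plate (tips at about (290,220) in the upper half) and under the lip. The gripper body is clear of the lip in the side view. Now I'll rise.

```bash
python3 -m crank '[[[0,-0.085,0,-0.103,0,0,0],[0,-0.085,0,-0.103,0,0,0],[0,-0.085,0,-0.103,0,0,0],[0,-0.085,0,-0.103,0,0,0],[0,0,0,0,0,0,0]]]'; python3 -m crank '[[[0,-0.085,0,-0.103,0,0,0],[0,-0.085,0,-0.103,0,0,0],[0,0,0,0,0,0,0]]]'
```

```text
t: 5.65
tcp_pos: [0.5867, 0.2749, 0.0986]
tool_rot: [0.127, 2.451, -0.043]
contact_force: [-0.1, -0.1, -1.0]
grip_width: 0.005
grasp_force: 0.2
t: 5.95
tcp_pos: [0.5863, 0.2748, 0.106]
tool_rot: [0.126, 2.453, -0.044]
contact_force: [-5.7, 0.1, -0.6]
grip_width: 0.002
grasp_force: 1.9
```

```bash
python3 -m crank '[[[0,-0.085,0,-0.103,0,0,0],[0,0,0,0,0,0,0]]]'; python3 -m crank '[[[0,-0.085,0,-0.103,0,0,0],[0,0,0,0,0,0,0]]]'; python3 - <<'E'
from h import *
o,p,R=now(); print(o["contact_force"],o["moment"])
a=grab("wrist")[0]; b=grab("side")[0]; c=grab("scene")[0]
cv2.imwrite("pics/v.png",cv2.cvtColor(np.vstack([cv2.resize(c[130:280,180:480],(600,300)),cv2.resize(b[140:290,200:500],(600,300))]),cv2.COLOR_RGB2BGR))
E
```

```text
t: 6.15
tcp_pos: [0.5863, 0.2748, 0.11]
tool_rot: [0.126, 2.453, -0.044]
contact_force: [-5.4, 0.7, -0.9]
grip_width: 0.002
grasp_force: 2.5
t: 6.35
tcp_pos: [0.5852, 0.2747, 0.1128]
tool_rot: [0.126, 2.456, -0.044]
contact_force: [-7.8, 0.5, -6.8]
grip_width: 0.006
grasp_force: 5.5
[-7.83547492  0.50378116 -6.8132956 ] [0.43097669 3.09023554 0.01425129]
```

View pics/v.png

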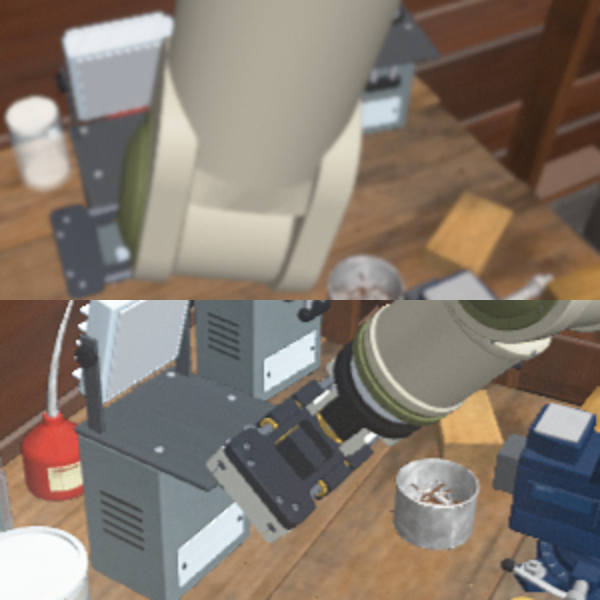

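The body sits next to the lip corner at about (210,485) in the side crop, with no visible touch. The force jump at TCP z=0.1128 matches the height I computed for the bar at its stop. I'll press a little more to be sure.

```bash
python3 -m crank '[[[0,-0.065,0,-0.077,0,0,0],[0,0,0,0,0,0,0]]]';python3 -m crank '[[[0,-0.045,0,-0.05,0,0,0],[0,0,0,0,0,0,0],[0,0,0,0,0,0,0]]]'
```

```text
t: 6.7
tcp_pos: [0.5839, 0.2746, 0.1145]
tool_rot: [0.125, 2.459, -0.045]
contact_force: [-8.1, 0.9, -13.0]
grip_width: 0.002
grasp_force: 7.6
t: 7.0
tcp_pos: [0.5831, 0.2745, 0.1156]
tool_rot: [0.124, 2.461, -0.045]
contact_force: [-9.4, 0.3, -17.2]
grip_width: 0.006
grasp_force: 8.9
```

It's a hard stop: the force climbs and the bar doesn't rise further. I'll withdraw straight down, then back.

```bash
python3 -m crank '[[[0,0.21,0,0.26,0,0,0],[0,0.21,0,0.26,0,0,0],[0,0.21,0,0.26,0,0,0],[0,0,0,0,0,0,0],[0,0.5,0,-0.42,0,0,0],[0,0.75,0,-0.63,0,0,0],[0,0.75,0,-0.63,0,0,0],[0,0.4,0,-0.9,0,0,0],[0,0,0,-1,0,0,0],[0,0,0,-1,0,0,0],[0,0,0,-1,0,0,0],[0,0,0,0,0,0,0]]]'; python3 - <<'E'
from h import *
plan([])
for n in("wrist","side","scene"):
    im,d,K,V=grab(n); np.savez("e_"+n,im=im,W=cloud(d,K,V))
    for l in("light_bar","socket_bar"):
        for r in finder.spot_in(l,n): print(n,l,np.round(r["rect"]),round(r["confidence"],2))
    if n=="wrist": cv2.imwrite("pics/x.png",cv2.cvtColor(im,cv2.COLOR_RGB2BGR))
    if n=="side": cv2.imwrite("pics/y.png",cv2.cvtColor(cv2.resize(im[100:300,180:420],(720,600)),cv2.COLOR_RGB2BGR))
E
```

```text
t: 8.2
tcp_pos: [0.4255, 0.2925, 0.1756]
tool_rot: [0.126, 2.449, -0.038]
contact_force: [0.5, -0.7, 0.2]
grip_width: 0.007
grasp_force: 0.0
t 8.2 p [0.4255 0.2925 0.1756] F [ 0.5 -0.7  0.2] rot err deg [ 0.19 -0.48 -0.23] j [-0.99  0.44 -0.18  2.47  1.61  0.73 -1.2 ]
up 10mm units [-0.212  0.002 -0.257]
wrist socket_bar [ 77. 291.  37.  26.] 0.72
side light_bar [310. 204.  24.  32.] 0.49
side socket_bar [350. 132.  14.  17.] 0.44
scene light_bar [247. 222.  26.  19.] 0.45
```

View pics/x.png

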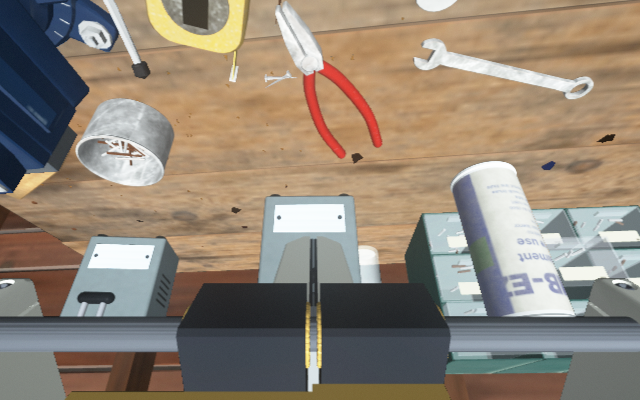

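View pics/y.png

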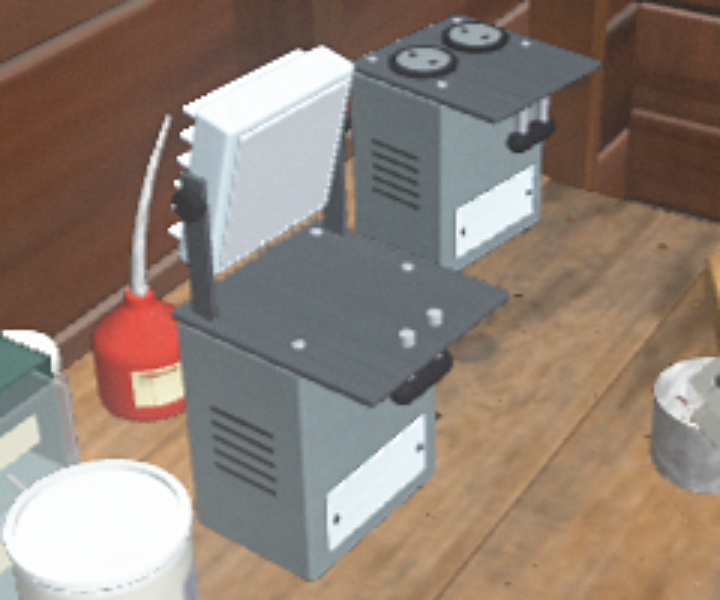

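The side view shows the light's bar raised, with its stems standing through the sheet at about (407,337) and (433,316). The socket bar is unchanged. I'll check the rise numerically.

```bash
python3 - <<'E'
from h import *
for c in("side","scene"):
  for f in(c+".npz","e_"+c+".npz"):
    a=np.load(f); W=a["W"]; q=W-edge; bx=q@xb-.078; by=q@yb
    for nm,zr in(("bar",(.095,.146)),("stem",(.161,.19))):
        m=(abs(bx+.062)<.012)&(abs(by)<.03)&(W[...,2]>zr[0])&(W[...,2]<zr[1])
        if nm=="bar": m&=a["im"].max(-1)<60
        z=W[...,2][m]; print(f,nm,m.sum(),np.percentile(z,[5,50,95]).round(4) if m.any() else "")
E
```

```text
side.npz bar 28 [0.1118 0.115  0.1223]
side.npz stem 0 
e_side.npz bar 20 [0.1244 0.127  0.1291]
e_side.npz stem 24 [0.1613 0.1621 0.1634]
scene.npz bar 47 [0.1154 0.1173 0.1214]
scene.npz stem 0 
e_scene.npz bar 113 [0.1258 0.1304 0.1338]
e_scene.npz stem 3 [0.1611 0.1612 0.1615]
```

```bash
python3 -c "
from station import order; print(order.job_done())"
```

```text
the job is handed in; nothing more can be done
None
```

The work light's bar is pressed up to its hard stop: the force climbed to about 17 N with no further rise, and depth shows it 12–13 mm higher. The socket bar was left alone, the hand is clear, and the job was handed in at about 9 s; no verdict came back.

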